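# Zero the drop gauge, then hold it on the marked valve disc

### The arm

A 6-joint arm with a two-finger parallel gripper is mounted at the origin on a cart in front of the work surface, level with it; the furniture and walls round the work are solid. World frame = base frame: x ahead of the robot, y to its left, z up, the work surface at z = 0. Lengths are in m, angles in rad, forces in N, time in s.
With the tool pointing down it reaches from about 0.35 to 0.775 m from the base axis. Payload 5.5 kg.
Tool frame: the origin (TCP) lies at the very end of the fingers, on their centre line; the grasp point (between the pads) lies 19 mm behind it; x points along the fingers, y is the direction in which the jaws open and shut, and the axes are right-handed (so a half turn about x gives the same grasp; the last joint's range is limited). The gripper opens to 85 mm and grips with 20 to 120 N. Pads are 22 mm wide; open, the fingers measure 114 mm over their backs; the gripper's body (76 mm by 85 mm) begins 54 mm behind the grasp point. The pads swing forward as they close: fully open they stand 13 mm farther back than shut.
Start: joints at [-1.424, 0.313, 0.046, 1.304, 0, 1.431], TCP at [0.163, -0.552, 0.231] pointing down, gripper open.
Joint ranges: [-2.76, 2.76], [-0.86, 1.69], [-1.03, 1.26], [-2.2, 2.34], [-1.47, 1.5], [-3.14, 3.14]. Speed limits (rad/s): [2.57, 2.57, 3.14, 3.14, 3.14, 3.14].

### API

Orientations are given as a unit quaternion [w, x, y, z].
In Python, from workcell import env gives the robot as it stands.
- The arm moves only by the tool servo_tool, never from a script. Its argument "increments" is a list of rows, each an object with "offset": the shift along the tool's x, y, z in cm, a list of three; "yaw": the turn about the tool's x in degrees. In form: [{"offset": [x, y, z], "yaw": yaw}, ...]. A call has exactly 8 rows; each row is the pose to reach, as a shift and turn from the pose commanded when the call began, along the tool's axes at that moment; what a row does not reach only later rows make up. A row lasts 1/10 s, in which the tool goes at most 50 mm and 8.59 degrees, less where a joint would pass 70% of its speed; a pose out of reach is approached as far as the arm can. A call with a gripper value outside its range is refused whole. "claw" is the opening, from 0 (shut) to 1 (fully open), set as the call begins (left out, the last holds). The fingers move at their own pace and stop on an object; "force" is the grip in N (left out, the last holds). Time passes only in rows, so rows that repeat a pose let the fingers close, or fill a call up. It gives the time, the measured TCP pose, the force and the opening at its end, in the units of the state.
- env.get_state(): the state, without advancing time (a new reading comes with each control period).
- env.read_camera(name): name is "scene" or "top" or "wrist"; returns (picture, depth): 400x640x3 uint8, red, green, blue; 400x640 float32, m along the optical axis (not along the pixel's ray), 0 where there is no reading.
- env.camera_model(name): a dict with "vertical_fov" (degrees; the focal length in pixels is half the picture's height over the tangent of half this angle, whatever the lens; pixels are square), "cx", "cy" (the principal point, pixels), "world_from_camera" (4x4, takes a point from camera to world coordinates). Camera axes: x right, y up, looking along -z (the intrinsics and any distortion apply to the point x, -y, -z); pixel columns grow to the right and rows downward; lengths in m; the calibration is good to about 2 mm. A picture is of the moment at which its call begins: read the wrist's pose just before it. camera_model takes no time and is no camera call; for the wrist camera it gives the pose at the moment of the call.
- env.hand_in(): hands the job in, once; it reports no verdict.
The state is a dict: "clock": time; "joint_pos": joint angles; "qvel": joint speeds; "tau": joint torques, N m; "tcp_pos": TCP position; "orientation": TCP orientation; "wrist_force": force on the tool from outside, world axes, zero at the start; "ft_torque": the same for the moment, N m; "finger_gap": finger opening in m.
Only numpy, scipy, OpenCV 4.12 (cv2) and the standard library are available. Lean on these libraries where they do the work, as an engineer would, in place of code of your own. Each camera call takes 0.05 s, during which the arm holds its last target.

### The job

Pick up the digital gauge by its round dial head and check its zero: stand it upright with its foot flat on the small black granite block and a light push, so that the sprung tip is pushed right up level with the foot. Then carry it to the dark metal checking block and stand the foot flat and upright over the valve disc with the red paint dot, the tip resting on the middle of the dot, and finish there still gripping the gauge and pressing it down lightly, with about 10 N; leave the other discs and the things on the bench alone.

Things in the scene. Friction and masses are not known exactly. Their poses are not given: they have to be found in the camera images.
- gauge_head (a point): Digital gauge, loose, 0.3 to 0.46 kg, 136 mm tall: white drum-shaped dial head (60 mm across, 28 mm thick front to back, black face) above a thin neck and a turned steel holder. The point is the middle of the dial head, 98 mm above the underside of the foot. Axes: z up along the gauge, y through the head from black face to white back, x across it. A thin pin rises 8 mm above the head. Grip it by face and back.
- gauge_foot (a point): Centre of the flat underside of the gauge's round steel foot (37 mm across), on the axis of the sprung tip: 98 mm below gauge_head and 2 mm from it towards the back of the head (+y of gauge_head). Its z axis points up the gauge; x, y as the gauge body, not as gauge_head.
- gauge_tip (a point): The end of the sprung steel tip (6 mm across) that comes out of the middle of the foot; it hangs up to 8 mm below the foot when free.
- gauge_plunger (a joint): How far the sprung tip is pushed in, m: 0 hanging free, 8 mm below the foot; 0.008 level with the foot (so also when the gauge stands on any flat surface). The spring is soft, 1.0 N free to 1.6 N level. In use, 0.008 minus this is the depth below the foot.
- granite_top (a point): Centre of the top face of the small black granite block, 130 (x) x 100 (y) x 30 mm high on three rubber feet; the zero flat. It does not move. Axes along its sides, z up.
- nest_face (a point): Centre of the top face of the dark metal checking block, 60 (x) x 190 (y) x 20 mm high, which does not move. Three round pockets in a row along its y axis, 52 mm apart, 29 mm across, 14 mm deep, the middle one under this point; a valve disc lies in each. The face round a pocket carries the gauge's foot.
- red_dot (a point): Centre of the red paint dot (9 mm across) on top of one of the three valve discs (27 mm across, 10.5 mm high); it may be in any of the pockets. The dot lies about 3.5 mm below the face of the checking block, so a gauge standing flat over it has its tip pushed in by about 4.5 mm.
- gauge: The gauge as a whole (body of gauge_head and gauge_foot); origin at the underside of the foot, 2.4 mm off its axis.
- granite: The granite block; origin under its centre, on the bench.
- nest: The checking block; origin under its centre, on the bench.
- disc_marked: The pale steel valve disc with the red dot, loose in its pocket, 28 g; origin at the centre of its underside.
- disc_b: Another valve disc without a dot, loose in its pocket; leave it alone.
- disc_c: Another valve disc without a dot, loose in its pocket; leave it alone.
- fluid_jar: Small brown glass jar with a black cap, 46 mm across, 71 mm high, at the back; leave it alone.
- valve_body: Black injector body lying at the right, 40 x 90 x 52 mm; leave it alone.

How it is judged:
On the way:
1. the gauge, held in the fingers, stands upright and flat on the granite block, lightly pressed down (3 to 25 N), its tip pushed level with the foot (contact force between the fingers and gauge above 3 N and angle between gauge_foot's own z axis and vertical below 0.05 rad and contact force between gauge and granite between 3 and 25 N and z of gauge_foot in the frame of granite_top below 0.0015 m and value of joint gauge_plunger above 0.0072 m), for 0.3 s.
At the end, for the whole second after the job is handed in: the gauge, still gripped and at rest, is upright (within 3 degrees), its foot flat on the checking block (within 1.5 mm) and pressed on it with 4 to 25 N; its tip rests on the red dot within 3.5 mm of the middle, pushed in 3.6 to 5.4 mm; the discs lie in their own pockets (contact force between the fingers and gauge above 3 N and angle between gauge_foot's own z axis and vertical below 0.05 rad and contact force between gauge and nest between 4 and 25 N and z of gauge_foot in the frame of nest_face below 0.0015 m and horizontal distance between gauge_tip and red_dot below 0.0035 m and contact force between gauge and disc_marked above 0.4 N and value of joint gauge_plunger between 0.0036 and 0.0054 m and linear speed of gauge below 0.01 m/s and distance of each of disc_b, disc_c, disc_marked from where it was at the start of the episode below 0.004 m); the arm keeps its last pose, push and grip.
It fails at once if the gauge is pressed with more than 40 N on either block (contact force between gauge and nest above 40 N or contact force between gauge and granite above 40 N).
It fails at once if the gauge is tipped by more than 30 degrees (angle between gauge_foot's own z axis and vertical above 0.52 rad).
It fails at once if a disc leaves its pocket, or the jar or the injector body is pushed more than 10 mm (distance of any of disc_marked, disc_b, disc_c, fluid_jar, valve_body from where it was at the start of the episode above 0.01 m).
It also fails if it takes over 42 s, if anything falls off the work surface, if the arm or the gripper's body presses on something with over 40 N, if the wrist force passes 120 N, or if a joint passes its speed limit or range.

## Working session

There is one attempt and no reset: what is moved stays moved. The work goes in short steps, Python scripts to look and compute and a tool call to move; the robot and the scene stay as the last step left them, time stands still between calls to the robot, and variables do not carry over. Pictures are saved under pics/ and viewed, and the job is handed in when it is done.

Besides the shell and the picture viewer there is one more tool, called after ">>>" as name([rows], argument=value, ...), one row to a line, values as JSON. servo_tool: Moves the arm, as the interface text tells. Its arguments: {"type":"object","properties":{"increments":{"type":"array","items":{"type":"object","properties":{"offset":{"type":"array","items":{"type":"number"}},"yaw":{"type":"number"}}}},"claw":{"type":"number"},"force":{"type":"number"}},"required":["increments"]}

```bash
mkdir -p pics; ls; cat > h.py <<'E'
import numpy as np, cv2
from workcell import env
def cam(name):
    m=env.camera_model(name); p,d=env.read_camera(name); return m,p,d
def save(p,fn): cv2.imwrite('pics/'+fn,cv2.cvtColor(p,cv2.COLOR_RGB2BGR))
def foc(m): return 200/np.tan(np.radians(m['vertical_fov'])/2)
def w(m,u,v,z):
    f=foc(m); pc=np.array([(u-m['cx'])/f*z,-(v-m['cy'])/f*z,-z,1]); return (np.array(m['world_from_camera'])@pc)[:3]
def onplane(m,u,v,zw):
    T=np.array(m['world_from_camera']); f=foc(m); r=T[:3,:3]@np.array([(u-m['cx'])/f,-(v-m['cy'])/f,-1]); o=T[:3,3]
    return o+r*(zw-o[2])/r[2]
E
python3 - <<'E'
from h import *
import pickle
o={}
for n in ['scene','top','wrist']:
    o[n]=cam(n); save(o[n][1],n+'0.png'); print(n,{k:(v if k!='world_from_camera' else np.round(v,3).tolist()) for k,v in o[n][0].items()})
pickle.dump(o,open('o.pkl','wb')); print(env.get_state())
E
```

```text
pics
scene {'vertical_fov': 42.748150586493004, 'cx': 316.5168058769234, 'cy': 195.08099687233533, 'world_from_camera': [[-0.694, 0.315, -0.647, -0.404], [-0.72, -0.285, 0.633, 0.881], [0.015, 0.905, 0.425, 0.746], [0.0, 0.0, 0.0, 1.0]]}
top {'vertical_fov': 52.24049633574655, 'cx': 318.55833202023865, 'cy': 197.43966074625672, 'world_from_camera': [[-0.005, 0.983, -0.182, 0.399], [-1.0, -0.002, 0.016, -0.079], [0.016, 0.182, 0.983, 1.019], [0.0, 0.0, 0.0, 1.0]]}
wrist {'vertical_fov': 58.40734161600381, 'cx': 320.6234471032149, 'cy': 203.00330117927828, 'world_from_camera': [[0.283, 0.917, 0.282, 0.234], [-0.959, 0.271, 0.081, -0.529], [-0.002, -0.293, 0.956, 0.373], [0.0, 0.0, 0.0, 1.0]]}
{'clock': 0.15, 'joint_pos': array([-1.42359977e+00,  3.13818956e-01,  4.52483468e-02,  1.30359013e+00,
        3.46287914e-05,  1.43120652e+00]), 'qvel': array([-0.00126277, -0.00144199,  0.00366977, -0.00042849, -0.00073154,
       -0.00083297]), 'tau': array([ 7.59018167e-04, -4.81066775e+01,  2.98814499e+01,  1.39292449e-02,
       -2.01190001e-04, -9.37867917e-07]), 'tcp_pos': array([ 0.16260227, -0.55114171,  0.23062223]), 'orientation': array([ 0.10056471,  0.69985985,  0.10152958, -0.69983903]), 'wrist_force': array([0.60630772, 0.00223371, 0.50687073]), 'ft_torque': array([0.02309243, 0.00149865, 0.0388978 ]), 'finger_gap': 0.08551754494139618}
```

View pics/scene0.png

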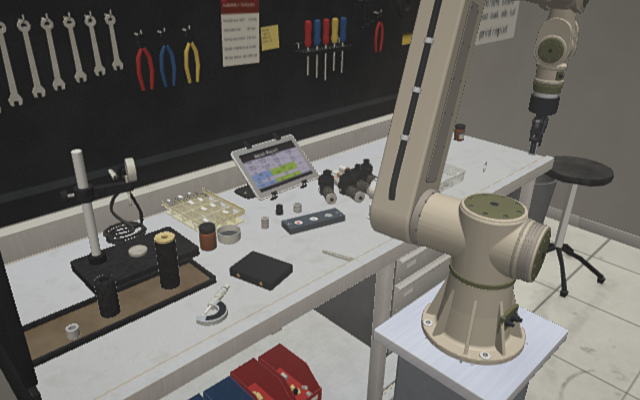

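View pics/top0.png

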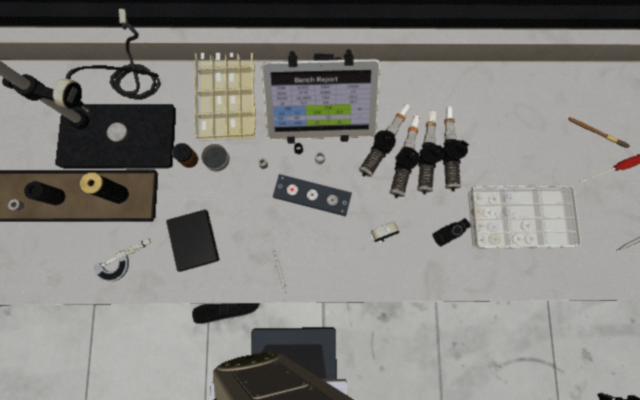

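View pics/wrist0.png

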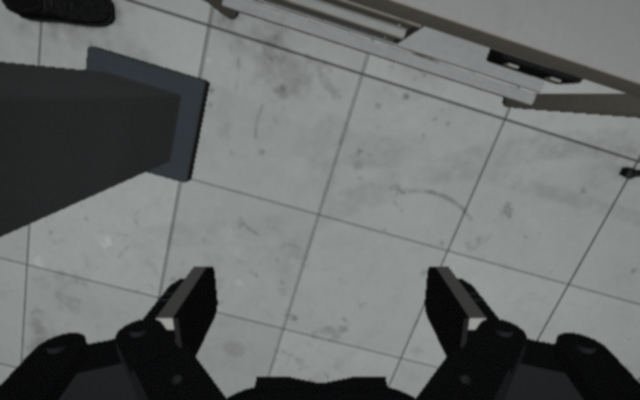

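```bash
python3 - <<'E'
from h import *
import pickle
o=pickle.load(open('o.pkl','rb')); m,p,d=o['top']
a=p[165:280,150:310]; b=p[195:265,350:480]; 
save(cv2.resize(p[160:280,150:360],None,fx=3.8,fy=3.8,interpolation=cv2.INTER_CUBIC),'t1.png')
save(cv2.resize(b,None,fx=6,fy=6,interpolation=cv2.INTER_CUBIC),'t2.png')
for n,(u,v) in dict(dot=(291,189),nestc=(312,195),gr=(192,240),g=(385,232)).items(): print(n,d[v,u],w(m,u,v,d[v,u]))
E
```

```text
dot 1.0235422 [ 0.60696263 -0.02681255  0.01572231]
nestc 1.0343754 [ 0.59391996 -0.07947157  0.00316553]
gr 0.9839094 [0.47922272 0.21022911 0.02836602]
g 0.8949788 [ 0.48699295 -0.23937783  0.12780271]
```

View pics/t1.png

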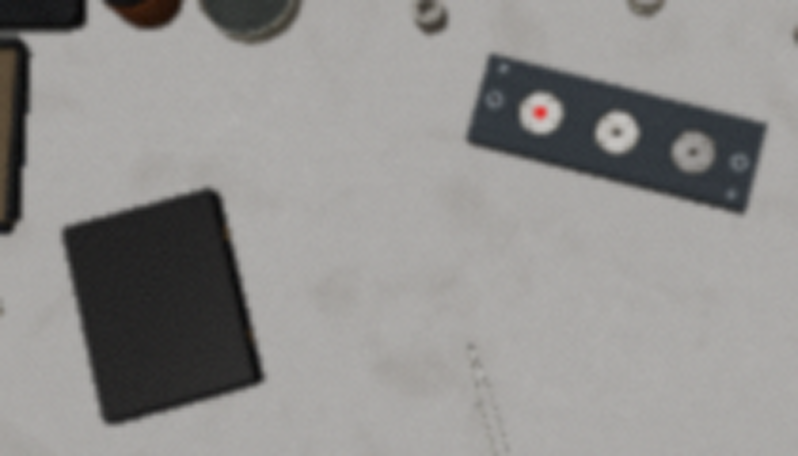

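View pics/t2.png

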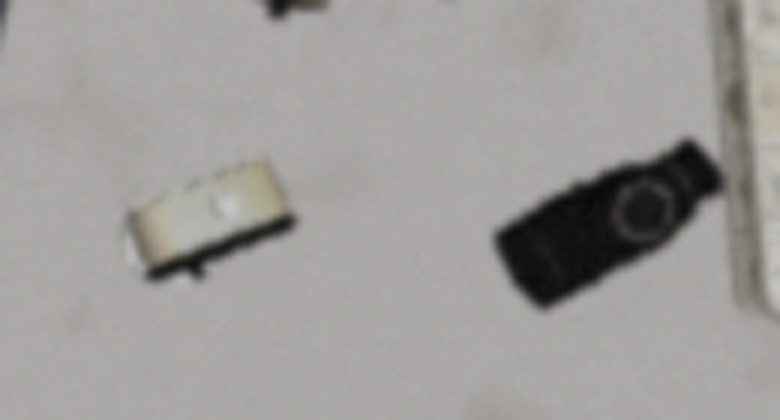

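```bash
cat >> h.py <<'E'
def R(q): 
    from scipy.spatial.transform import Rotation as Ro
    return Ro.from_quat([q[1],q[2],q[3],q[0]]).as_matrix()
def plan(target,ydeg,s=None):
    """increments to put TCP at target, tool y at world azimuth ydeg (mod 180)"""
    s=s or env.get_state(); M=R(s['orientation']); off=M.T@(np.array(target)-s['tcp_pos'])*100
    a=np.degrees(np.arctan2(M[1,1],M[0,1]))
    dz=(ydeg-a+90)%180-90
    print('tcp',s['tcp_pos'].round(4),'toolx',M[:,0].round(3),'tooly az',round(a,2),'off cm',off.round(2),'yaw',round(-dz,2),'alt',round(-dz+(180 if dz>0 else -180),2),'q6',s['joint_pos'][5],'t',s['clock'],'F',s['wrist_force'].round(2),'gap',s['finger_gap'])
E
python3 - <<'E'
from h import *
import pickle
o=pickle.load(open('o.pkl','rb')); m,p,d=o['top']
P={}
for n,(x,y) in dict(bl=(130,212),br=(265,158),fr=(295,220),fl=(150,280)).items():
    P[n]=onplane(m,350+x/6,195+y/6,0.11); print(n,P[n])
print('pin',onplane(m,350+225/6,195+207/6,0.134))
v=P['br']-P['bl']; print(np.degrees(np.arctan2(v[1],v[0]))); v=P['fr']-P['fl']; print(np.degrees(np.arctan2(v[1],v[0])))
c=sum(P.values())/4;print(c)
for n,(x,y) in dict(dot=(540,113),d2=(617,132),d3=(693,152)).items(): print(n,onplane(m,150+x/3.8,160+y/3.8,0.0165))
for n,(x,y) in dict(a=(64,229),b=(214,190),c=(262,380),d=(108,422)).items(): print(n,onplane(m,150+x/3.8,160+y/3.8,0.034))
plan([c[0],c[1],0.23],-90-67)
E
```

```text
bl [ 0.49259569 -0.21278359  0.11      ]
br [ 0.51269559 -0.26410046  0.11      ]
fr [ 0.48937687 -0.27441924  0.11      ]
fl [ 0.46727374 -0.21948817  0.11      ]
pin [ 0.49182196 -0.24392356  0.134     ]
-68.61061940060418
-68.08115856522733
[ 0.49048547 -0.24269787  0.11      ]
dot [ 0.60491005 -0.02963416  0.0165    ]
d2 [ 0.59203162 -0.0803896   0.0165    ]
d3 [ 0.57852473 -0.13032925  0.0165    ]
a [0.52662619 0.2715412  0.034     ]
b [0.55144595 0.17764586 0.034     ]
c [0.43100901 0.14233453 0.034     ]
d [0.40561705 0.23680193 0.034     ]
tcp [ 0.1626 -0.5511  0.2306] toolx [-0.     0.001 -1.   ] tooly az -73.57 off cm [  0.1  -20.31 -40.17] yaw 83.43 alt -96.57 q6 1.4312065209856897 t 0.15 F [0.61 0.   0.51] gap 0.08551754494139618
```

>>> servo_tool([
  {"offset": [0,-1.7,-3.3],"yaw": -8},
  {"offset": [0,-3.4,-6.7],"yaw": -16},
  {"offset": [0,-5.1,-10],"yaw": -24},
  {"offset": [0,-7,-13.4],"yaw": -32},
  {"offset": [0,-9,-17],"yaw": -40},
  {"offset": [0,-11,-21],"yaw": -48},
  {"offset": [0,-13,-25],"yaw": -56},
  {"offset": [0,-15,-29],"yaw": -64},
], claw=1)

```text
clock: 0.95
tcp_pos: [0.3993, -0.3242, 0.2312]
orientation: [-0.458, -0.539, -0.458, 0.539]
wrist_force: [0.7, -0.7, 0.8]
finger_gap: 0.0855
```

```bash
python3 - <<'E'
from h import *
plan([.49,-.243,.23],21.7)
E
```

```text
tcp [ 0.3993 -0.3242  0.2312] toolx [-0. -0. -1.] tooly az -9.26 off cm [ 0.12  7.65 -9.47] yaw -30.96 alt 149.04 q6 0.8943130419349451 t 0.95 F [ 0.72 -0.75  0.81] gap 0.08546276067606631
```

>>> servo_tool([
  {"offset": [0,1.9,-2.4],"yaw": -8},
  {"offset": [0,3.8,-4.8],"yaw": -16},
  {"offset": [0,5.7,-7.2],"yaw": -24},
  {"offset": [0,7.65,-9.5],"yaw": -31},
  {"offset": [0,7.65,-9.5],"yaw": -31},
  {"offset": [0,7.65,-9.5],"yaw": -31},
  {"offset": [0,7.65,-9.5],"yaw": -31},
  {"offset": [0,7.65,-9.5],"yaw": -31},
])

```text
clock: 1.75
tcp_pos: [0.4889, -0.2454, 0.2313]
orientation: [0.584, 0.399, 0.584, -0.399]
wrist_force: [-0.7, 0.0, 0.2]
finger_gap: 0.0851
```

```bash
python3 - <<'E'
from h import *
import pickle
plan([.49,-.243,.23],21.7)
c=cam('wrist'); pickle.dump(c,open('w1.pkl','wb')); save(c[1],'w1.png')
E
```

```text
tcp [ 0.4889 -0.2454  0.2313] toolx [-0. -0. -1.] tooly az 21.31 off cm [ 0.13  0.19 -0.18] yaw -0.39 alt 179.61 q6 0.5869884164469735 t 1.75 F [-0.73  0.01  0.23] gap 0.08511827638790902
```

View pics/w1.png

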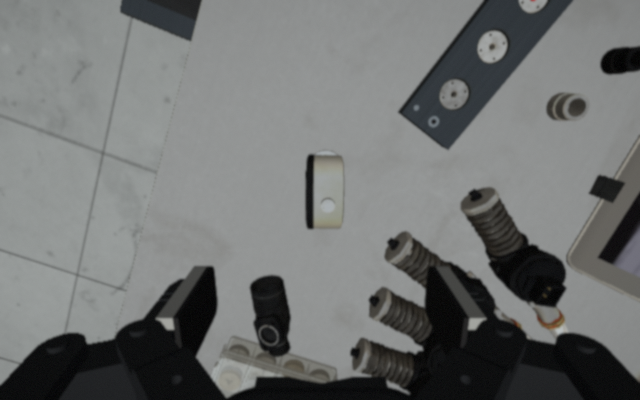

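```bash
python3 - <<'E'
from h import *
import pickle
m,p,d=pickle.load(open('w1.pkl','rb'))
save(cv2.resize(p[140:240,270:380],None,fx=6,fy=6,interpolation=cv2.INTER_CUBIC),'w1z.png')
print(d[150:235:8,300:352:4].round(3))
E
```

```text
[[0.375 0.373 0.373 0.374 0.374 0.374 0.373 0.374 0.374 0.375 0.374 0.374
  0.375]
 [0.376 0.376 0.269 0.269 0.271 0.271 0.27  0.271 0.271 0.272 0.272 0.377
  0.376]
 [0.379 0.379 0.263 0.263 0.263 0.262 0.263 0.263 0.263 0.263 0.264 0.379
  0.378]
 [0.381 0.382 0.26  0.259 0.259 0.258 0.261 0.258 0.259 0.26  0.258 0.382
  0.383]
 [0.385 0.384 0.256 0.257 0.256 0.256 0.257 0.257 0.257 0.258 0.258 0.384
  0.384]
 [0.386 0.386 0.255 0.257 0.257 0.257 0.257 0.256 0.258 0.256 0.257 0.387
  0.387]
 [0.389 0.389 0.256 0.257 0.257 0.257 0.257 0.251 0.257 0.257 0.257 0.39
  0.388]
 [0.392 0.393 0.259 0.258 0.258 0.259 0.248 0.25  0.249 0.26  0.259 0.394
  0.394]
 [0.396 0.396 0.262 0.261 0.261 0.262 0.263 0.261 0.263 0.263 0.262 0.395
  0.396]
 [0.399 0.397 0.267 0.267 0.269 0.268 0.268 0.267 0.269 0.268 0.269 0.396
  0.397]
 [0.401 0.401 0.4   0.401 0.4   0.4   0.4   0.401 0.399 0.401 0.402 0.4
  0.4  ]]
```

View pics/w1z.png

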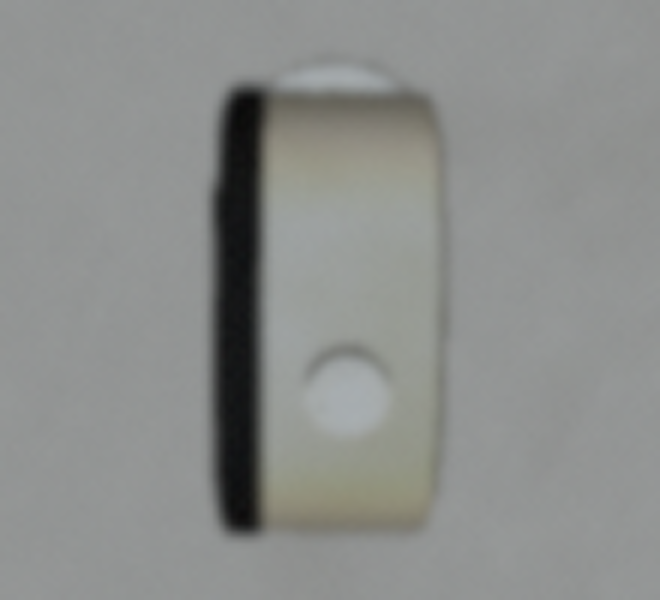

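```bash
python3 - <<'E'
from h import *
import pickle
from scipy.optimize import least_squares
m,p,d=pickle.load(open('w1.pkl','rb'))
v,u=np.mgrid[130:250,280:370]; z=d[130:250,280:370]; P=np.array([w(m,a,b,c) for a,b,c in zip(u.ravel(),v.ravel(),z.ravel())])
s=(P[:,2]>0.1)&(P[:,2]<0.14); P=P[s]
def f(x):
    a=x[2]; ex=np.array([np.sin(a),-np.cos(a)]) # gauge x dir, y dir=(cos,sin)
    q=(P[:,:2]-x[:2])@ex; return np.hypot(q,P[:,2]-x[3])-0.03
r=least_squares(lambda y:np.clip(f([y[0],y[1],y[2],y[3]]),-.01,.01),[.49,-.243,np.radians(21.7),.098],loss='soft_l1',f_scale=.001)
x=r.x;print(x,np.degrees(x[2]))
for az in [np.degrees(x[2]),18,20,22,24]:
  y=np.array([np.cos(np.radians(az)),np.sin(np.radians(az))]); t=P[:,:2]@y; tt=np.percentile(t,[1,5,50,95,99])
  ex=np.array([y[1],-y[0]]); 
  # end edges per slice
  q=P[:,:2]@ex; lo=[];hi=[]
  for k in np.arange(q.min(),q.max(),.004):
    i=(q>=k)&(q<k+.004)
    if i.sum()>10: lo.append(t[i].min());hi.append(t[i].max())
  print(az,'lo',np.round(lo,4),'hi',np.round(hi,4))
az=x[2]; y=np.array([np.cos(az),np.sin(az)]);ex=np.array([y[1],-y[0]])
mid=(np.median(lo)+np.median(hi))/2
print(np.median(P[:,2]),P[:,2].max())
# edge in image rows -> line directions at z=.12
A=onplane(m,270+262/6,140+100/6,.113);B=onplane(m,270+262/6,140+520/6,.113);D=A-B;print('edge az',np.degrees(np.arctan2(D[1],D[0])))
for n,(xx,yy,zz) in dict(face=(216,310,.122),facelo=(214,310,.1),back=(442,310,.122),seam=(263,310,.127),pin=(347,395,.136)).items(): print(n,onplane(m,270+xx/6,140+yy/6,zz))
E
```

```text
[ 0.44257225 -0.26138841  0.34773994  0.09682091] 19.92403084380002
19.92403084380002 lo [0.3638 0.3639 0.3644 0.3646 0.3639 0.364  0.3641 0.3642 0.3643 0.3643
 0.3642 0.365  0.3649 0.3648] hi [0.3912 0.3919 0.3916 0.3915 0.3915 0.3916 0.3917 0.392  0.3922 0.3923
 0.3919 0.3922 0.3924 0.3915]
18 lo [0.3766 0.3761 0.3767 0.3771 0.3766 0.3768 0.377  0.3772 0.3775 0.3776
 0.3777 0.3786 0.3787 0.3787] hi [0.4033 0.4042 0.404  0.4041 0.4042 0.4045 0.4048 0.4051 0.4055 0.4056
 0.4055 0.4061 0.4057 0.4054]
20 lo [0.3633 0.3634 0.3639 0.3641 0.3634 0.3635 0.3636 0.3637 0.3637 0.3637
 0.3637 0.3645 0.3643 0.3643] hi [0.3907 0.3914 0.3911 0.391  0.391  0.3911 0.3912 0.3914 0.3917 0.3918
 0.3914 0.3916 0.3919 0.3909]
22 lo [0.3502 0.3503 0.3505 0.3506 0.3498 0.3497 0.3497 0.3496 0.3495 0.3493
 0.3492 0.3497 0.3495 0.3494] hi [0.3776 0.3782 0.3779 0.3775 0.3773 0.3772 0.3772 0.3772 0.3773 0.3774
 0.3767 0.3769 0.3771 0.3765]
24 lo [0.3366 0.3367 0.3367 0.3366 0.3356 0.3355 0.3352 0.335  0.3348 0.3345
 0.3343 0.3346 0.3343 0.3341] hi [0.364  0.3645 0.3642 0.3636 0.3634 0.3631 0.3629 0.3628 0.3627 0.3626
 0.3618 0.3618 0.3619 0.3611]
0.12333254971901329 0.13735049618088374
edge az 111.00299916027322
face [ 0.47574521 -0.24207973  0.122     ]
facelo [ 0.47683351 -0.24810856  0.1       ]
back [ 0.50128745 -0.23211148  0.122     ]
seam [ 0.4806479  -0.23869967  0.127     ]
pin [ 0.49264796 -0.24233962  0.136     ]
```

```bash
python3 - <<'E'
from h import *
plan([.604,-.032,.23],21.31)
E
```

```text
tcp [ 0.4889 -0.2454  0.2313] toolx [-0. -0. -1.] tooly az 21.32 off cm [  0.13  18.48 -15.7 ] yaw 0.01 alt -179.99 q6 0.586907356387984 t 1.8 F [ 0.07 -0.36 -0.41] gap 0.08568743686156069
```

>>> servo_tool([
  {"offset": [0,3.1,-2.6],"yaw": 0},
  {"offset": [0,6.2,-5.2],"yaw": 0},
  {"offset": [0,9.3,-7.8],"yaw": 0},
  {"offset": [0,12.4,-10.4],"yaw": 0},
  {"offset": [0,15.5,-13],"yaw": 0},
  {"offset": [2,18.5,-15.7],"yaw": 0},
  {"offset": [6,18.5,-15.7],"yaw": 0},
  {"offset": [9,18.5,-15.7],"yaw": 0},
])

```text
clock: 2.6
tcp_pos: [0.6045, -0.0302, 0.1397]
orientation: [0.584, 0.398, 0.584, -0.398]
wrist_force: [-0.5, -0.8, -1.2]
finger_gap: 0.0853
```

>>> servo_tool([
  {"offset": [1.4,0,0],"yaw": 0},
  {"offset": [1.4,0,0],"yaw": 0},
  {"offset": [1.4,0,0],"yaw": 0},
  {"offset": [1.4,0,0],"yaw": 0},
  {"offset": [1.4,0,0],"yaw": 0},
  {"offset": [1.4,0,0],"yaw": 0},
  {"offset": [1.4,0,0],"yaw": 0},
  {"offset": [1.4,0,0],"yaw": 0},
])

```text
clock: 3.4
tcp_pos: [0.6046, -0.031, 0.1276]
orientation: [0.584, 0.398, 0.584, -0.398]
wrist_force: [-0.4, 0.3, -0.4]
finger_gap: 0.0856
```

```bash
python3 - <<'E'
from h import *
import pickle
plan([.604,-.032,.127],21.31)
c=cam('wrist'); pickle.dump(c,open('w2.pkl','wb')); save(c[1],'w2.png')
E
```

```text
tcp [ 0.6046 -0.031   0.1276] toolx [ 0.001 -0.    -1.   ] tooly az 21.43 off cm [ 0.06 -0.09  0.07] yaw 0.12 alt -179.88 q6 1.0130300837513873 t 3.4 F [-0.4   0.34 -0.42] gap 0.08560702927027862
```

View pics/w2.png

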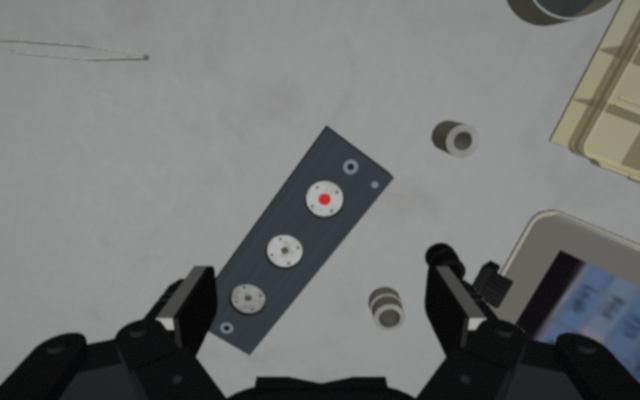

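```bash
python3 - <<'E'
from h import *
import pickle
m,p,d=pickle.load(open('w2.pkl','rb'))
q=p.astype(int); s=(q[...,0]-q[...,1]>60)&(q[...,0]-q[...,2]>60); s[:150]=0;s[240:]=0
v,u=np.nonzero(s); print(len(u),u.mean(),v.mean(),np.median(d[s]))
print('dot',onplane(m,u.mean(),v.mean(),.0165),w(m,u.mean(),v.mean(),np.median(d[s])))
for a,b in [(290,190),(300,215),(355,205),(345,225)]: print(w(m,a,b,d[b,a]))
def circ(c,z):
  pass
P=np.array([w(m,a,b,d[b,a]) for b in range(140,190) for a in range(300,350)]); print(np.histogram(P[:,2],bins=np.arange(-.002,.026,.001)))
print([np.round(onplane(m,*c,.02),4) for c in [(327,126),(393,178),(249,354)]])
# same frame reference: gauge axis in TCP-relative from w1 : 
E
```

```text
104 324.1442307692308 198.83653846153845 0.2643332
dot [ 0.6060565  -0.02843788  0.0165    ] [ 0.60609739 -0.02853092  0.01615617]
[ 0.58024272 -0.03033439  0.0199193 ]
[ 0.59373358 -0.04601249  0.01866693]
[ 0.62841309 -0.02365067  0.01986369]
[ 0.62756379 -0.04068504  0.0200369 ]
(array([  31,   98,   46,    8,    2,    2,    3,    3,    2,    5,    5,
          5,    2,    5,    6,   10,   13,   77,   86,   33,  384, 1072,
        548,   40,    1,    0,    0]), array([-0.002, -0.001,  0.   ,  0.001,  0.002,  0.003,  0.004,  0.005,
        0.006,  0.007,  0.008,  0.009,  0.01 ,  0.011,  0.012,  0.013,
        0.014,  0.015,  0.016,  0.017,  0.018,  0.019,  0.02 ,  0.021,
        0.022,  0.023,  0.024,  0.025]))
[array([0.5883, 0.0216, 0.02  ]), array([0.6457, 0.0049, 0.02  ]), array([ 0.597 , -0.1767,  0.02  ])]
```

```bash
python3 - <<'E'
from h import *
m,p,d=cam('scene')
T=np.linalg.inv(np.array(m['world_from_camera'])); c=T@np.array([.49,-.244,.08,1]); f=foc(m); u=m['cx']+f*c[0]/-c[2]; v=m['cy']-f*c[1]/-c[2]; print(u,v)
u=int(u);v=int(v)
save(cv2.resize(p[max(0,v-50):v+50,max(0,u-60):u+60],None,fx=6,fy=6,interpolation=cv2.INTER_CUBIC),'s2.png')
plan([.4905,-.244,.23],21.2)
E
```

```text
374.81282349657715 195.258926697507
tcp [ 0.6044 -0.0309  0.1273] toolx [ 0. -0. -1.] tooly az 21.44 off cm [-10.26 -18.39  15.67] yaw 0.24 alt -179.76 q6 1.0130469667146158 t 3.5 F [ 0.1  -0.36 -0.11] gap 0.08521741718165247
```

View pics/s2.png

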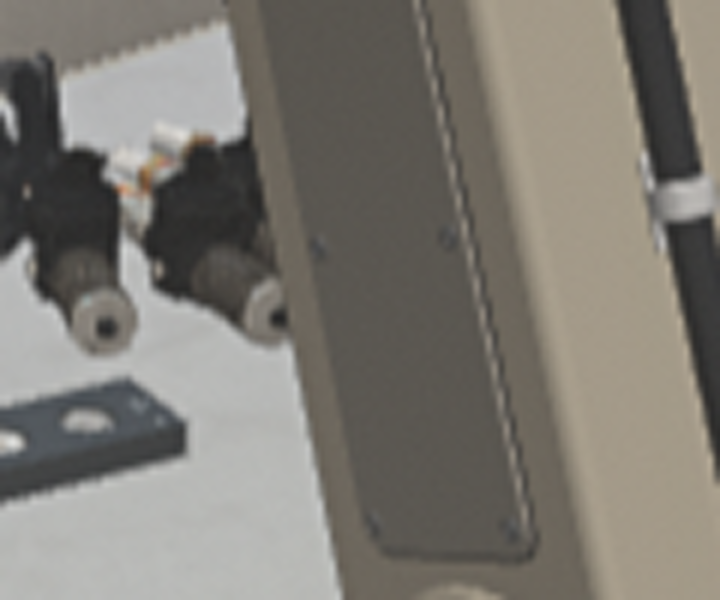

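>>> servo_tool([
  {"offset": [-4,0,0],"yaw": 0},
  {"offset": [-7,-3,2.6],"yaw": 0},
  {"offset": [-7,-6.1,5.2],"yaw": 0},
  {"offset": [-7,-9.2,7.8],"yaw": 0},
  {"offset": [-7,-12.3,10.5],"yaw": 0},
  {"offset": [-7,-15.4,13.2],"yaw": 0},
  {"offset": [-6,-18.4,15.7],"yaw": 0.2},
  {"offset": [-6,-18.4,15.7],"yaw": 0.2},
])

```text
clock: 4.3
tcp_pos: [0.4882, -0.2476, 0.1863]
orientation: [0.582, 0.401, 0.583, -0.401]
wrist_force: [0.4, 0.1, 0.1]
finger_gap: 0.0853
```

>>> servo_tool([
  {"offset": [0,0,0],"yaw": 0},
  {"offset": [0,0,0],"yaw": 0},
  {"offset": [0,0,0],"yaw": 0},
  {"offset": [0,0,0],"yaw": 0},
  {"offset": [0,0,0],"yaw": 0},
  {"offset": [0,0,0],"yaw": 0},
  {"offset": [0,0,0],"yaw": 0},
  {"offset": [0,0,0],"yaw": 0},
])

```text
clock: 5.1
tcp_pos: [0.4906, -0.2442, 0.1873]
orientation: [0.584, 0.399, 0.584, -0.399]
wrist_force: [-0.5, -0.9, 0.8]
finger_gap: 0.0854
```

```bash
python3 - <<'E'
from h import *
plan([.4905,-.244,.077],21.2)
E
```

```text
tcp [ 0.4906 -0.2442  0.1873] toolx [ 0. -0. -1.] tooly az 21.24 off cm [11.03  0.   -0.02] yaw 0.04 alt -179.96 q6 0.5916589293350578 t 5.1 F [-0.47 -0.87  0.76] gap 0.08540244089036975
```

>>> servo_tool([
  {"offset": [2,0,0],"yaw": 0},
  {"offset": [4.5,0,0],"yaw": 0},
  {"offset": [7,0,0],"yaw": 0},
  {"offset": [9,0,0],"yaw": 0},
  {"offset": [10.5,0,0],"yaw": 0},
  {"offset": [11,0,0],"yaw": 0},
  {"offset": [11,0,0],"yaw": 0},
  {"offset": [11,0,0],"yaw": 0},
])

```text
clock: 5.9
tcp_pos: [0.491, -0.2447, 0.0781]
orientation: [0.584, 0.399, 0.583, -0.399]
wrist_force: [0.4, 0.4, -0.4]
finger_gap: 0.0852
```

>>> servo_tool([
  {"offset": [0,0,0],"yaw": 0},
  {"offset": [0,0,0],"yaw": 0},
  {"offset": [0,0,0],"yaw": 0},
  {"offset": [0,0,0],"yaw": 0},
  {"offset": [0,0,0],"yaw": 0},
  {"offset": [0,0,0],"yaw": 0},
  {"offset": [0,0,0],"yaw": 0},
  {"offset": [0,0,0],"yaw": 0},
], claw=0.1, force=50)

```text
clock: 6.7
tcp_pos: [0.4909, -0.2445, 0.0777]
orientation: [0.584, 0.399, 0.583, -0.399]
wrist_force: [-0.2, 0.3, 4.1]
finger_gap: 0.0278
```

```bash
python3 - <<'E'
from h import *
plan([.4905,-.244,.077],21.2)
m,p,d=cam('wrist'); save(p,'w3.png')
E
```

```text
tcp [ 0.4909 -0.2445  0.0777] toolx [ 0.001 -0.    -1.   ] tooly az 21.24 off cm [ 0.07 -0.02 -0.06] yaw 0.04 alt -179.96 q6 0.5916143057617276 t 6.7 F [-0.19  0.33  4.08] gap 0.027792562010888578
```

View pics/w3.png

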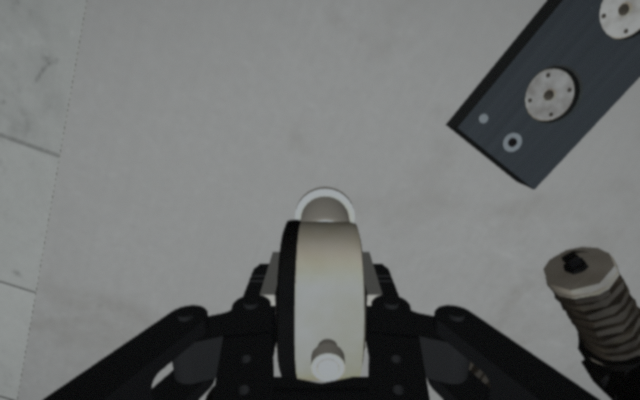

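>>> servo_tool([
  {"offset": [-0.3,0,0],"yaw": 0},
  {"offset": [-1,0,0],"yaw": 0},
  {"offset": [-2.2,0,0],"yaw": 0},
  {"offset": [-3.6,0,0],"yaw": 0},
  {"offset": [-5,0,0],"yaw": 0},
  {"offset": [-6.4,0,0],"yaw": 0},
  {"offset": [-7,0,0],"yaw": 0},
  {"offset": [-7,0,0],"yaw": 0},
], force=80)

```text
clock: 7.55
tcp_pos: [0.4909, -0.2446, 0.1483]
orientation: [0.584, 0.399, 0.583, -0.399]
wrist_force: [0.6, 0.2, -2.8]
finger_gap: 0.0271
```

```bash
python3 - <<'E'
from h import *
plan([.477,.206,.15],21.2)
m,p,d=cam('wrist'); save(p,'w4.png')
E
```

```text
tcp [ 0.4909 -0.2446  0.1483] toolx [ 0.001 -0.001 -1.   ] tooly az 21.23 off cm [ -0.22  15.02 -42.51] yaw 0.03 alt -179.97 q6 0.5916505176101186 t 7.55 F [ 0.57  0.23 -2.79] gap 0.02707622897568455
```

View pics/w4.png

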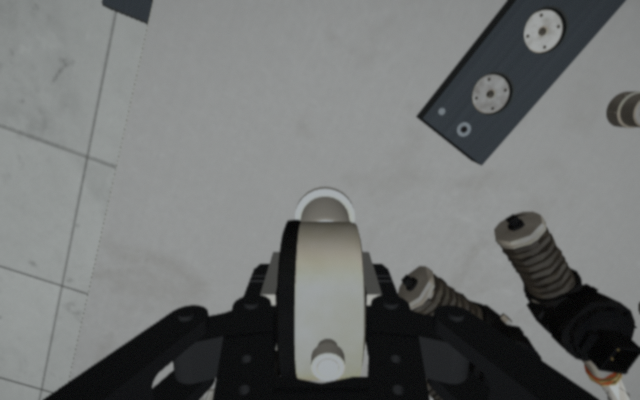

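>>> servo_tool([
  {"offset": [-0.2,0.3,-0.8],"yaw": 0},
  {"offset": [-0.5,1.1,-3],"yaw": 0},
  {"offset": [-0.5,2.2,-6.2],"yaw": 0},
  {"offset": [-0.5,3.4,-9.6],"yaw": 0},
  {"offset": [-0.5,4.6,-13],"yaw": 0},
  {"offset": [-0.5,5.8,-16.4],"yaw": 0},
  {"offset": [-0.5,7.0,-19.8],"yaw": 0},
  {"offset": [-0.5,8.2,-23.2],"yaw": 0},
])

```text
clock: 8.4
tcp_pos: [0.4818, 0.0036, 0.1516]
orientation: [0.583, 0.399, 0.584, -0.4]
wrist_force: [1.3, 0.8, -3.6]
finger_gap: 0.0273
```

>>> servo_tool([
  {"offset": [0,1.2,-3.4],"yaw": 0},
  {"offset": [0,2.4,-6.8],"yaw": 0},
  {"offset": [0,3.6,-10.2],"yaw": 0},
  {"offset": [0,4.8,-13.6],"yaw": 0},
  {"offset": [0,5.8,-16.5],"yaw": 0},
  {"offset": [0,6.5,-18.4],"yaw": 0},
  {"offset": [0,6.8,-19.3],"yaw": 0},
  {"offset": [0,6.8,-19.3],"yaw": 0},
])

```text
clock: 9.2
tcp_pos: [0.4756, 0.2071, 0.1517]
orientation: [0.584, 0.398, 0.584, -0.399]
wrist_force: [0.2, -0.0, -3.8]
finger_gap: 0.0275
```

```bash
python3 - <<'E'
from h import *
plan([.477,.206,.12],21.2)
m,p,d=cam('wrist'); save(p,'w5.png')
print([w(m,u,v,d[v,u]).round(4) for u,v in [(250,200),(400,200),(250,150),(400,150),(320,170)]])
E
```

```text
tcp [0.4756 0.2071 0.1517] toolx [-0.001 -0.    -1.   ] tooly az 21.35 off cm [3.17 0.1  0.15] yaw 0.15 alt -179.85 q6 1.4539400813292243 t 9.2 F [ 0.17 -0.02 -3.77] gap 0.02753213989212183
[array([0.4253, 0.1849, 0.0295]), array([0.533 , 0.227 , 0.0294]), array([0.4132, 0.2214, 0.0286]), array([0.5163, 0.2621, 0.0304]), array([0.4669, 0.2265, 0.03  ])]
```

View pics/w5.png

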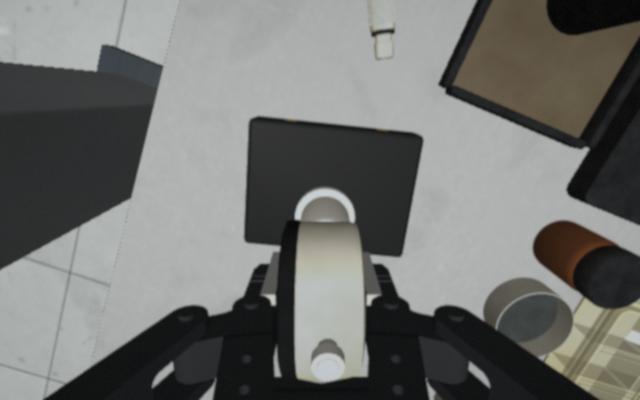

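>>> servo_tool([
  {"offset": [1,0,0],"yaw": 0},
  {"offset": [2.2,0,0],"yaw": 0},
  {"offset": [3.2,0,0],"yaw": 0},
  {"offset": [3.8,0,0],"yaw": 0},
  {"offset": [4.1,0,0],"yaw": 0},
  {"offset": [4.1,0,0],"yaw": 0},
  {"offset": [4.1,0,0],"yaw": 0},
  {"offset": [4.1,0,0],"yaw": 0},
])

```text
clock: 10.05
tcp_pos: [0.4767, 0.2062, 0.1117]
orientation: [0.584, 0.399, 0.583, -0.399]
wrist_force: [-0.7, 0.8, -1.3]
finger_gap: 0.0278
```

```bash
python3 - <<'E'
from h import *
plan([.477,.206,.1077],21.2)
E
```

```text
tcp [0.4767 0.2062 0.1117] toolx [ 0.001  0.    -1.   ] tooly az 21.23 off cm [0.4  0.02 0.03] yaw 0.03 alt -179.97 q6 1.4539183402679539 t 10.05 F [-0.74  0.8  -1.28] gap 0.02776550898956812
```

>>> servo_tool([
  {"offset": [0.1,0,0],"yaw": 0},
  {"offset": [0.2,0,0],"yaw": 0},
  {"offset": [0.3,0,0],"yaw": 0},
  {"offset": [0.33,0,0],"yaw": 0},
  {"offset": [0.36,0,0],"yaw": 0},
  {"offset": [0.36,0,0],"yaw": 0},
  {"offset": [0.36,0,0],"yaw": 0},
  {"offset": [0.36,0,0],"yaw": 0},
])

```text
clock: 10.85
tcp_pos: [0.4768, 0.2063, 0.1079]
orientation: [0.584, 0.4, 0.583, -0.399]
wrist_force: [0.3, 0.6, -0.5]
finger_gap: 0.0273
```

>>> servo_tool([
  {"offset": [0.02,0,0],"yaw": 0},
  {"offset": [0.02,0,0],"yaw": 0},
  {"offset": [0.04,0,0],"yaw": 0},
  {"offset": [0.04,0,0],"yaw": 0},
  {"offset": [0.06,0,0],"yaw": 0},
  {"offset": [0.06,0,0],"yaw": 0},
  {"offset": [0.06,0,0],"yaw": 0},
  {"offset": [0.06,0,0],"yaw": 0},
])

```text
clock: 11.65
tcp_pos: [0.4769, 0.2063, 0.1078]
orientation: [0.584, 0.4, 0.583, -0.399]
wrist_force: [-0.4, 0.8, 7.4]
finger_gap: 0.0274
```

>>> servo_tool([
  {"offset": [0,0,0],"yaw": 0},
  {"offset": [0,0,0],"yaw": 0},
  {"offset": [0,0,0],"yaw": 0},
  {"offset": [0,0,0],"yaw": 0},
  {"offset": [0,0,0],"yaw": 0},
  {"offset": [0,0,0],"yaw": 0},
  {"offset": [0,0,0],"yaw": 0},
  {"offset": [0,0,0],"yaw": 0},
])

```text
clock: 12.45
tcp_pos: [0.4768, 0.2063, 0.1078]
orientation: [0.584, 0.4, 0.583, -0.399]
wrist_force: [-1.8, 0.1, 7.3]
finger_gap: 0.0273
```

```bash
python3 - <<'E'
from h import *
plan([.6042,-.0291,.15],21.24)
m,p,d=cam('wrist'); save(p,'w6.png')
print(env.get_state()['wrist_force'])
m,p,d=cam('scene'); 
save(cv2.resize(p[180:310,190:330],None,fx=4,fy=4,interpolation=cv2.INTER_CUBIC),'s6.png')
E
```

```text
tcp [0.4768 0.2063 0.1078] toolx [ 0.001  0.    -1.   ] tooly az 21.23 off cm [-4.21  3.35 26.55] yaw -0.01 alt 179.99 q6 1.4539233008511372 t 12.45 F [-1.85  0.15  7.3 ] gap 0.027339728742279648
[-0.76717031  0.65389893  6.80767342]
```

View pics/w6.png

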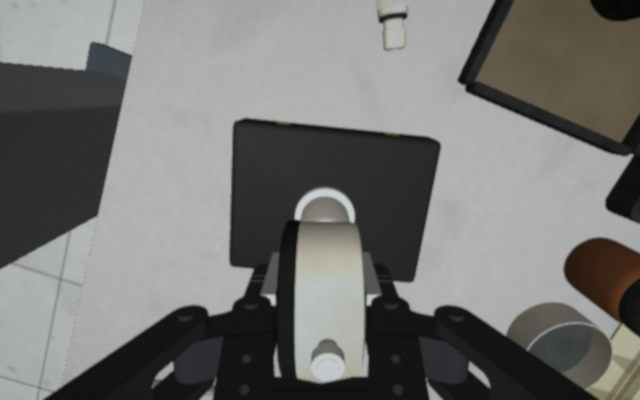

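View pics/s6.png

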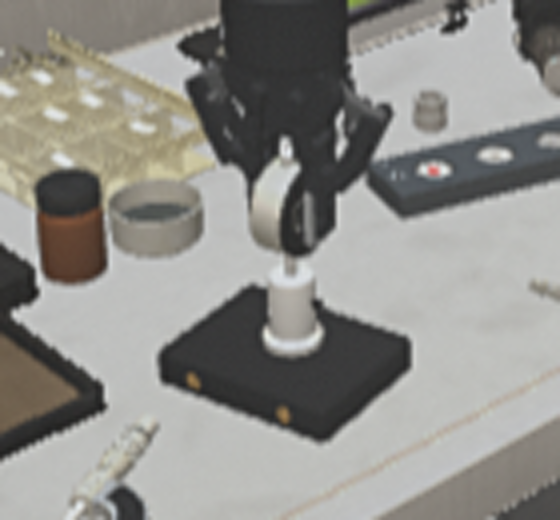

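```bash
python3 - <<'E'
from h import *
from scipy.optimize import least_squares
m,p,d=cam('wrist'); s=env.get_state()
g=cv2.cvtColor(p,cv2.COLOR_RGB2GRAY).astype(int)
crop=p[175:235,280:370]; save(cv2.resize(crop,None,fx=8,fy=8,interpolation=cv2.INTER_CUBIC),'f6.png')
print('rim z',[w(m,u,v,d[v,u]).round(4) for u,v in [(298,205),(324,189),(351,205),(299,212),(305,195)]])
# outer edge: rays from (324,216)
pts=[]
for a in np.radians(np.arange(15,166,5)):
    r=np.arange(18,45,.25); uu=324+r*np.cos(a); vv=218-r*np.sin(a)
    val=cv2.remap(g.astype(np.float32),uu.astype(np.float32)[None],vv.astype(np.float32)[None],cv2.INTER_LINEAR)[0]
    k=np.nonzero(val>130)[0]
    if len(k): pts.append((uu[k[-1]],vv[k[-1]]))
pts=np.array(pts); print(len(pts))
for z in (.033,.035,.038):
    W=np.array([onplane(m,u,v,z)[:2] for u,v in pts])
    r=least_squares(lambda x:np.hypot(*(W-x[:2]).T)-x[2],[.48,.207,.0185],loss='soft_l1',f_scale=.0003); print(z,r.x.round(4),r.cost)
    r=least_squares(lambda x:np.hypot(*(W-x[:2]).T)-.0185,[.48,.207],loss='soft_l1',f_scale=.0003); print(z,r.x.round(4),r.cost)
y=R(s['orientation'])[:,1]; y=y*np.sign(y[0]); print('exp',s['tcp_pos']+.002*y)
E
```

```text
rim z [array([0.4601, 0.2089, 0.0331]), array([0.4714, 0.2251, 0.0352]), array([0.491 , 0.2217, 0.0356]), array([0.462 , 0.2059, 0.0368]), array([0.4619, 0.2169, 0.0337])]
31
0.033 [0.4785 0.2077 0.0191] 2.8972354283988296e-08
0.033 [0.4782 0.2084] 5.332759532008916e-07
0.035 [0.4782 0.2084 0.0189] 2.8449451869166766e-08
0.035 [0.478  0.2088] 2.94061238495992e-07
0.038 [0.4778 0.2093 0.0187] 2.767359011619848e-08
0.038 [0.4777 0.2095] 6.508947881675071e-08
exp [0.47866844 0.20698257 0.10777902]
```

View pics/f6.png

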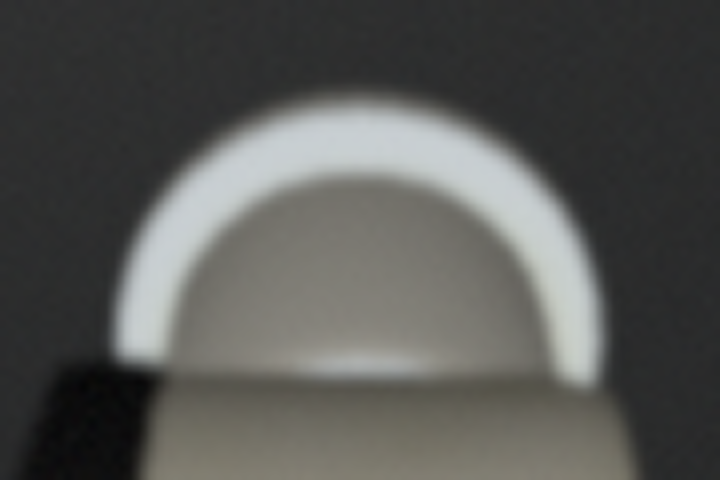

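```bash
python3 - <<'E'
from h import *
plan([.6046,-.0302,.16],21.24)
E
```

```text
tcp [0.4768 0.2063 0.1078] toolx [ 0.001  0.    -1.   ] tooly az 21.23 off cm [-5.21  3.35 26.67] yaw -0.01 alt 179.99 q6 1.4539087109578832 t 12.6 F [ 0.05 -0.33  6.66] gap 0.027408859346444117
```

>>> servo_tool([
  {"offset": [-0.2,0,0],"yaw": 0},
  {"offset": [-0.8,0,0],"yaw": 0},
  {"offset": [-2,0,0],"yaw": 0},
  {"offset": [-3.5,0.1,1],"yaw": 0},
  {"offset": [-4.8,0.4,3.2],"yaw": 0},
  {"offset": [-5.2,0.7,6],"yaw": 0},
  {"offset": [-5.2,1.1,9],"yaw": 0},
  {"offset": [-5.2,1.5,12],"yaw": 0},
])

```text
clock: 13.4
tcp_pos: [0.5339, 0.0989, 0.1597]
orientation: [0.584, 0.399, 0.584, -0.399]
wrist_force: [0.0, 0.2, -3.0]
finger_gap: 0.0275
```

>>> servo_tool([
  {"offset": [0,0.4,3],"yaw": 0},
  {"offset": [0,0.8,6],"yaw": 0},
  {"offset": [0,1.1,9],"yaw": 0},
  {"offset": [0,1.4,11.7],"yaw": 0},
  {"offset": [0,1.6,13.6],"yaw": 0},
  {"offset": [0,1.7,14.5],"yaw": 0},
  {"offset": [0,1.7,14.5],"yaw": 0},
  {"offset": [0,1.7,14.5],"yaw": 0},
])

```text
clock: 14.2
tcp_pos: [0.6016, -0.0284, 0.1589]
orientation: [0.583, 0.399, 0.584, -0.399]
wrist_force: [-0.5, 0.2, -4.1]
finger_gap: 0.0274
```

```bash
python3 - <<'E'
from h import *
plan([.6046,-.0302,.12],21.24)
m,p,d=cam('wrist'); save(p,'w7.png')
E
```

```text
tcp [ 0.6016 -0.0284  0.1589] toolx [-0.001  0.001 -1.   ] tooly az 21.26 off cm [3.89 0.22 0.28] yaw 0.02 alt -179.98 q6 1.0190261613565434 t 14.2 F [-0.49  0.16 -4.13] gap 0.02741976660259018
```

View pics/w7.png

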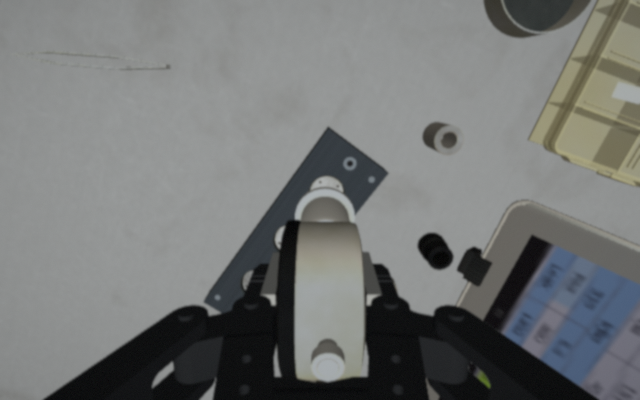

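>>> servo_tool([
  {"offset": [0.5,0.1,0.1],"yaw": 0},
  {"offset": [1.6,0.17,0.2],"yaw": 0},
  {"offset": [2.8,0.17,0.2],"yaw": 0},
  {"offset": [3.8,0.17,0.2],"yaw": 0},
  {"offset": [4.4,0.17,0.2],"yaw": 0},
  {"offset": [4.5,0.17,0.2],"yaw": 0},
  {"offset": [4.5,0.17,0.2],"yaw": 0},
  {"offset": [4.5,0.17,0.2],"yaw": 0},
])

```text
clock: 15.05
tcp_pos: [0.6049, -0.0306, 0.1145]
orientation: [0.584, 0.399, 0.583, -0.399]
wrist_force: [-0.4, -0.5, -3.0]
finger_gap: 0.0276
```

```bash
python3 - <<'E'
from h import *
plan([.6046,-.0302,.0978],21.24)
m,p,d=cam('wrist'); save(p,'w8.png')
save(cv2.resize(p[120:320,210:400],None,fx=3,fy=3,interpolation=cv2.INTER_CUBIC),'w8z.png')
import pickle; pickle.dump((m,p,d),open('w8.pkl','wb'))
E
```

```text
tcp [ 0.6049 -0.0306  0.1145] toolx [ 0.001 -0.    -1.   ] tooly az 21.23 off cm [ 1.67 -0.02 -0.05] yaw -0.01 alt 179.99 q6 1.017258309340765 t 15.05 F [-0.4  -0.55 -2.97] gap 0.027559644054725645
```

View pics/w8z.png

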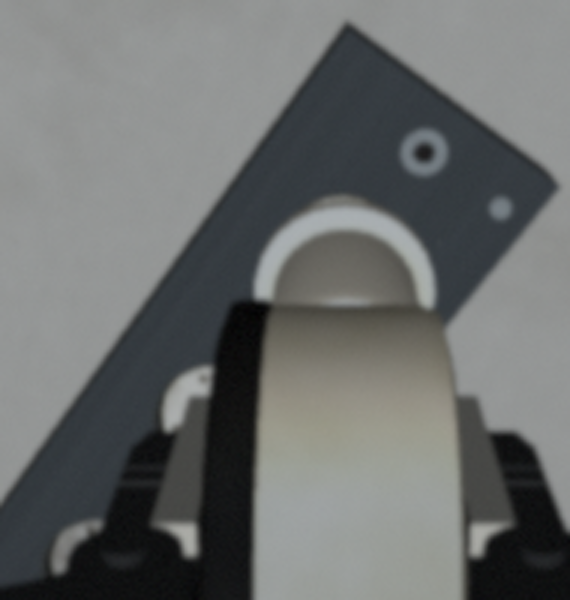

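```bash
python3 - <<'E'
from h import *
import pickle
from scipy.optimize import least_squares
m,p,d=pickle.load(open('w8.pkl','rb'))
for c in [(348,22),(553,181)]: print('corner',onplane(m,210+c[0]/3,120+c[1]/3,.02).round(4))
g=cv2.cvtColor(p,cv2.COLOR_RGB2GRAY).astype(np.float32)
pts=[]
for a in np.radians(np.concatenate([np.arange(15,65,5),np.arange(116,166,5)])):
    r=np.arange(18,45,.25); uu=324+r*np.cos(a); vv=218-r*np.sin(a)
    val=cv2.remap(g,uu.astype(np.float32)[None],vv.astype(np.float32)[None],cv2.INTER_LINEAR)[0]
    k=np.nonzero(val>130)[0]
    if len(k): pts.append((uu[k[-1]],vv[k[-1]]))
for z in (.039,.0418,.044):
    W=np.array([onplane(m,u,v,z)[:2] for u,v in pts])
    r=least_squares(lambda x:np.hypot(*(W-x[:2]).T)-x[2],[.606,-.03,.0185],loss='soft_l1',f_scale=.0003); print(z,r.x.round(4),r.cost)
m2,p2,d2=pickle.load(open('w2.pkl','rb'))
save(cv2.resize(p2[110:230,280:410],None,fx=5,fy=5,interpolation=cv2.INTER_CUBIC),'w2z.png')
E
```

```text
corner [0.5879 0.0219 0.02  ]
corner [0.6441 0.0058 0.02  ]
0.039 [ 0.6068 -0.0297  0.019 ] 4.3438123187745294e-08
0.0418 [ 0.6065 -0.0288  0.0188] 4.23459250480098e-08
0.044 [ 0.6062 -0.0281  0.0186] 4.149704680872804e-08
```

View pics/w2z.png

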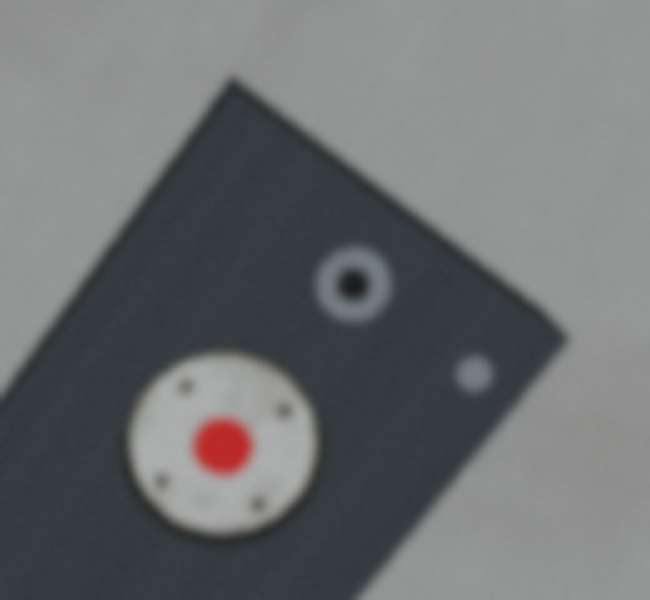

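>>> servo_tool([
  {"offset": [0.3,0,-0.04],"yaw": 0},
  {"offset": [0.6,-0.02,-0.04],"yaw": 0},
  {"offset": [0.9,-0.02,-0.04],"yaw": 0},
  {"offset": [1.2,-0.02,-0.04],"yaw": 0},
  {"offset": [1.4,-0.02,-0.04],"yaw": 0},
  {"offset": [1.55,-0.02,-0.04],"yaw": 0},
  {"offset": [1.55,-0.02,-0.04],"yaw": 0},
  {"offset": [1.55,-0.02,-0.04],"yaw": 0},
])

```text
clock: 15.9
tcp_pos: [0.6042, -0.0302, 0.0987]
orientation: [0.584, 0.399, 0.584, -0.399]
wrist_force: [-0.7, -0.8, -1.3]
finger_gap: 0.0278
```

```bash
python3 - <<'E'
from h import *
plan([.6046,-.0302,.0978],21.24)
E
```

```text
tcp [ 0.6042 -0.0302  0.0987] toolx [-0. -0. -1.] tooly az 21.24 off cm [0.09 0.04 0.01] yaw -0.0 alt 180.0 q6 1.0176182540501322 t 15.9 F [-0.66 -0.76 -1.3 ] gap 0.027800788327357374
```

>>> servo_tool([
  {"offset": [0.03,0.02,0],"yaw": 0},
  {"offset": [0.06,0.02,0],"yaw": 0},
  {"offset": [0.08,0.02,0],"yaw": 0},
  {"offset": [0.1,0.02,0],"yaw": 0},
  {"offset": [0.12,0.02,0],"yaw": 0},
  {"offset": [0.12,0.02,0],"yaw": 0},
  {"offset": [0.12,0.02,0],"yaw": 0},
  {"offset": [0.12,0.02,0],"yaw": 0},
])

```text
clock: 16.7
tcp_pos: [0.6044, -0.0302, 0.0978]
orientation: [0.584, 0.399, 0.583, -0.399]
wrist_force: [-2.2, -0.0, 3.1]
finger_gap: 0.0274
```

>>> servo_tool([
  {"offset": [0.01,0,0],"yaw": 0},
  {"offset": [0.02,0,0],"yaw": 0},
  {"offset": [0.03,0,0],"yaw": 0},
  {"offset": [0.03,0,0],"yaw": 0},
  {"offset": [0.03,0,0],"yaw": 0},
  {"offset": [0.03,0,0],"yaw": 0},
  {"offset": [0.03,0,0],"yaw": 0},
  {"offset": [0.03,0,0],"yaw": 0},
])

```text
clock: 17.5
tcp_pos: [0.6044, -0.0302, 0.0978]
orientation: [0.584, 0.399, 0.583, -0.399]
wrist_force: [-3.4, -0.1, 6.3]
finger_gap: 0.0273
```

```bash
python3 - <<'E'
from h import *
plan([.6046,-.0302,.0978],21.24)
m,p,d=cam('wrist'); save(p,'w9.png')
print(env.get_state()['wrist_force'])
for c in []: pass
m,q,d=cam('scene'); save(cv2.resize(q[120:250,260:400],None,fx=4,fy=4,interpolation=cv2.INTER_CUBIC),'s9.png')
import pickle; pickle.dump((env.camera_model('wrist'),p,d),open('w9.pkl','wb'))
print(env.get_state()['wrist_force'])
E
```

```text
tcp [ 0.6044 -0.0302  0.0978] toolx [ 0. -0. -1.] tooly az 21.23 off cm [-0.    0.02  0.  ] yaw -0.01 alt 179.99 q6 1.0178249925481198 t 17.5 F [-3.4  -0.15  6.27] gap 0.027349012779530623
[-2.83840677 -0.84351909  7.23183381]
[-3.19469828 -1.81554206  6.81577345]
```

View pics/w9.png

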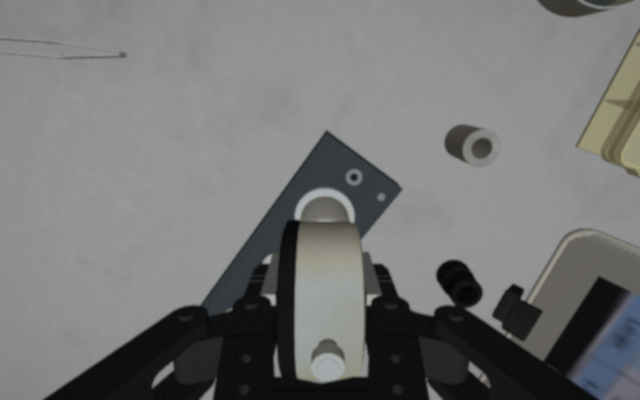

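View pics/s9.png

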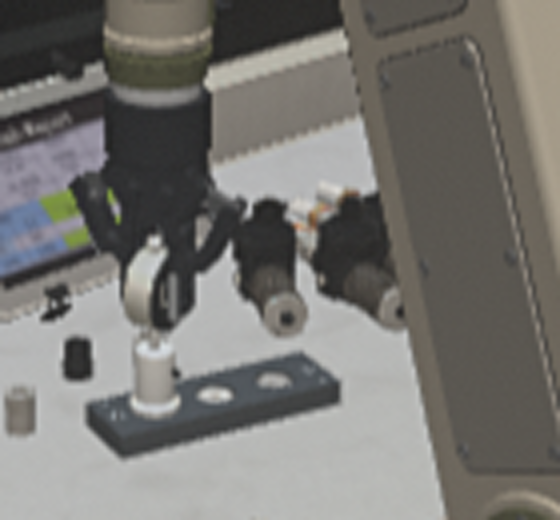

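```bash
python3 - <<'E'
from h import *
import pickle
from scipy.optimize import least_squares
m,p,d=pickle.load(open('w9.pkl','rb')); m2,p2,d2=pickle.load(open('w2.pkl','rb'))
print(onplane(m2,350.4,167,.02),onplane(m2,375,184.9,.02)); print(onplane(m,354,177,.02),onplane(m,381,197.3,.02))
g=cv2.cvtColor(p,cv2.COLOR_RGB2GRAY).astype(np.float32); pts=[]
for a in np.radians(np.arange(15,166,5)):
    r=np.arange(18,45,.25); uu=324+r*np.cos(a); vv=218-r*np.sin(a)
    val=cv2.remap(g,uu.astype(np.float32)[None],vv.astype(np.float32)[None],cv2.INTER_LINEAR)[0]
    k=np.nonzero(val>130)[0]
    if len(k): pts.append((uu[k[-1]],vv[k[-1]]))
for z in (.022,.025,.028):
    W=np.array([onplane(m,u,v,z)[:2] for u,v in pts])
    r=least_squares(lambda x:np.hypot(*(W-x[:2]).T)-x[2],[.606,-.03,.0185],loss='soft_l1',f_scale=.0003); print(z,r.x.round(4))
E
```

```text
[0.61429123 0.00116032 0.02      ] [ 0.63583578 -0.00441702  0.02      ]
[0.61427574 0.00145291 0.02      ] [ 0.63554324 -0.00454868  0.02      ]
0.022 [ 0.6061 -0.0293  0.019 ]
0.025 [ 0.6057 -0.0283  0.0188]
0.028 [ 0.6053 -0.0274  0.0185]
```

Foot centre is within about 1 mm of the dot by camera, and the push is about 9–10 N and steady. Handing in.

```bash
python3 - <<'E'
from h import *
print(env.get_state()['wrist_force']); print(env.hand_in())
E
```

```text
[-3.19469828 -1.81554206  6.81577345]
the job is handed in; nothing more can be done
None
```

The gauge is standing upright over the disc with the red dot, still gripped and pressed down lightly, and the job is handed in at about 17.6 s. The hand-in gives no verdict, so what follows is from my own checks.

- **Zero check:** I gripped the gauge by face and back (80 N) and stood it near the middle of the granite. The push was about 10–11 N, worked out from the wrist force plus the gauge's weight, and was held for over a second. The tool height at contact agreed with the foot lying flat on the block's 30 mm top.
- **Position on the dot:** In the last wrist-camera picture, the foot centre came out within about 0.5 mm of the dot as measured before the grasp. Marks on the checking block agreed between the two pictures to about 0.3 mm. The dial-head fit put the axis about 1–1.5 mm away from the foot fit, so I aimed between the two. I expect the tip within 1–1.5 mm of the middle, inside the 3.5 mm limit.
- **Final push:** The push was about 10 N in total, of which about 9 N is on the checking block and the rest on the spring tip. There was also a small steady sideways force of about 3 N at the wrist.
- **Not confirmed directly:** The dot is hidden under the foot in the final pose, and the plunger position cannot be read.

The last pictures show the gauge upright and the foot seated, with the two other discs still in their pockets. I did not touch anything else on the bench.

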